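# Unstack the show-control gear into its desk trays

### The arm

A 7-joint arm with a two-finger parallel gripper is mounted at the origin on the work surface. World frame = base frame: x ahead of the robot, y to its left, z up, the work surface at z = 0. Lengths are in m, angles in rad, forces in N, time in s.
With the tool pointing down it reaches from about 0.425 to 1.025 m from the base axis. Payload 9.4 kg.
Tool frame: the origin (TCP) lies midway between the tips of the shut fingers; the grasp point (between the pads) lies 19 mm behind it; z points along the fingers, y is the line along which they close (so a half turn about z gives the same grasp; the last joint's range is limited). The gripper opens to 93 mm and grips with 3 to 60 N. Pads are 15 mm wide; open, the fingers measure 128 mm over their backs; the gripper's body (75 mm by 188 mm) begins 65 mm behind the grasp point.
Start: joints at [-1.201, 0.599, -0.003, 1.599, 0.002, 0.943, -0.08], TCP at [0.313, 0.654, 0.219] pointing down, gripper open.
Joint ranges: [-2.57, 2.57], [-0.35, 1.97], [-1.29, 1.29], [0.11, 2.56], [-1.05, 4.19], [0.11, 1.86], [-2.63, 2.63]. Speed limits (rad/s): [2.22, 2.22, 3.01, 3.01, 3.14, 3.14, 3.14].

### API

Orientations are given as a rotation vector (axis times angle).
In Python, from rig import * gives the robot as it stands.
- The arm moves only by the tool apply_moves, never from a script. Its argument "commands" is a list that holds one entry, the list of rows, each a list of 7 numbers: the shift along the world's x, y, z scaled (see below), then the turn, a rotation vector about the world's x, y, z scaled (see below), then the gripper command: -1 is shut, 1 is fully open, values between are in proportion. In form: [[[x, y, z, ax, ay, az, claw], ...]]. A call has 1 to 10 rows; each row is the pose to reach, as a shift and turn from the pose commanded when the call began; what a row does not reach only later rows make up. The controller multiplies each number of a shift by 0.3 m and each number of a turn by 45 degrees. A row lasts 1/10 s, in which the tool goes at most 50 mm and 8.59 degrees, less where a joint would pass 70% of its speed; a pose out of reach is approached as far as the arm can. A call with a number of a shift or a turn outside -1 to 1 is refused whole. A call with a gripper value outside its range is refused whole. The fingers move at their own pace and stop on an object; "newtons" is the grip in N (left out, the last holds). Time passes only in rows, so rows that repeat a pose let the fingers close. It gives the time, the measured TCP pose, the force, the opening and the grip force at its end, in the units of the state.
- get_obs(): the state, without advancing time (a new reading comes with each control period).
- camera(name): name is "scene" or "top" or "wrist"; returns a dict with "image" (384x512x3 uint8, red, green, blue), "depth" (384x512 float32, m along the optical axis (not along the pixel's ray), 0 where there is no reading), "camera_matrix" (3x3 intrinsics, pixels), "k1" (the pictures are not rectified: a ray, as slopes to the right and down, at radius r is drawn at 1 + k1 r^2 times it, then the intrinsics apply), "xyz" and "attitude" of the camera in the world; the wrist camera has in their place "mount" (4x4, takes a point from camera to tool coordinates, whose origin is the TCP and whose axes are the flange's). Camera axes: x right, y down, z forward; pixel columns grow to the right and rows downward; lengths in m; the calibration is good to about 2 mm. A picture is of the moment at which its call begins: read the wrist's pose just before it.
- job_done(): hands the job in; it is judged then, once.
The state is a dict: "t": time; "qpos": joint angles; "qvel": joint speeds; "joint_torque": joint torques, N m; "tcp_pos": TCP position; "eef_rot": TCP orientation; "contact_force": force on the tool from outside, world axes, zero at the start; "ft_torque": the same for the moment, N m; "grip_width": finger opening in m; "finger_force": force on a finger pad.
Only numpy, scipy, OpenCV 4.12 (cv2) and the standard library are available. Lean on these libraries where they do the work, as an engineer would, in place of code of your own. Each camera call takes 0.05 s, during which the arm holds its last target. There are 200 camera calls.

### The job

The lighting desk's gear has been left in one stack: take it apart from the top down, one piece at a time, and put each piece into the rubber tray whose outline fits it. Set each piece down gently, upright and flat inside the lip, without tipping or dropping any, and leave the roll of tape and the water bottle where they stand. Finish with all four pieces in their trays, let go.

Things in the scene. Friction and masses are not known exactly. Their poses are not given: they have to be found in the camera images.
- beacon_mid (a point): round white wireless beacon (puck) with a grey disc on top, 60 mm in diameter, 34 mm high, about 0.15 kg, top of the stack (it stands on the power supply). Point: its centre, 17 mm above its underside; z up
- brick_mid (a point): black power supply block with a pale label on top, 112 mm long (its y axis), 48 mm wide (x), 32 mm high, about 0.28 kg, second from the top (lies on the network switch). Point: its centre, 16 mm above its underside; z up
- switch_mid (a point): bare aluminium five-port network switch, 88 mm long (its y axis), 64 mm wide (x), 28 mm high, about 0.22 kg, third from the top (lies on the transmitter). Point: its centre, 14 mm above its underside; z up
- transmitter_mid (a point): dark steel wireless lighting transmitter with grooved sides, 140 mm long (its y axis), 66 mm wide (x), 42 mm high, about 0.42 kg, bottom of the stack, on the table. Point: its centre, 21 mm above its underside; z up. The pieces are stacked nearly centred and nearly parallel, long sides alike, and none is fastened
- beacon_tray: fixed dark rubber tray with a 3 mm thick grey floor and a low upright lip all round (6 mm thick, top 7 mm above the table); it matches the beacon in outline with 8 mm play on every side. Inside it measures 76 mm in diameter. Origin: centre of its underside on the table; z up; the only round tray
- brick_tray: fixed dark rubber tray with a 3 mm thick grey floor and a low upright lip all round (6 mm thick, top 7 mm above the table); it matches the power supply in outline with 8 mm play on every side. Inside it measures 128 mm long (its y axis) and 64 mm wide (x). Origin: centre of its underside on the table; z up, y along its length; either way round serves; the narrow tray
- switch_tray: fixed dark rubber tray with a 3 mm thick grey floor and a low upright lip all round (6 mm thick, top 7 mm above the table); it matches the network switch in outline with 8 mm play on every side. Inside it measures 104 mm long (its y axis) and 80 mm wide (x). Origin: centre of its underside on the table; z up, y along its length; either way round serves; the short, nearly square tray
- transmitter_tray: fixed dark rubber tray with a 3 mm thick grey floor and a low upright lip all round (6 mm thick, top 7 mm above the table); it matches the transmitter in outline with 8 mm play on every side. Inside it measures 156 mm long (its y axis) and 82 mm wide (x). Origin: centre of its underside on the table; z up, y along its length; either way round serves; the largest tray
- tape_roll: black roll of tape lying flat among the trays, 100 mm in diameter, 48 mm high, 74 mm hole; loose, not to be disturbed. Origin: centre of its underside
- bottle: clear water bottle with a black cap standing at the robot's right (-y) edge of the work, 66 mm in diameter, 190 mm high; loose, not to be disturbed. Origin: centre of its underside

How it is judged:
On the way, in this order (a step that is already met when the one before it is completed fails the run):
1. the round beacon lies in the round tray, let go (horizontal distance between beacon_mid and beacon_tray below 0.014 m and z of beacon_mid in the frame of beacon_tray between 0.017 and 0.023 m and angle between beacon_mid's own z axis and vertical below 0.08 rad and linear speed of beacon below 0.02 m/s and contact force between the fingers and beacon below 0.3 N), for 0.2 s.
2. the power supply lies in the long narrow tray, let go (horizontal distance between brick_mid and brick_tray below 0.014 m and z of brick_mid in the frame of brick_tray between 0.016 and 0.022 m and angle between brick_mid's own z axis and vertical below 0.08 rad and angle between the y axis of brick_mid and the y axis of brick_tray, either way round below 0.25 rad and linear speed of brick below 0.02 m/s and contact force between the fingers and brick below 0.3 N), for 0.2 s.
3. the network switch lies in the short rectangular tray, let go (horizontal distance between switch_mid and switch_tray below 0.014 m and z of switch_mid in the frame of switch_tray between 0.014 and 0.02 m and angle between switch_mid's own z axis and vertical below 0.08 rad and angle between the y axis of switch_mid and the y axis of switch_tray, either way round below 0.25 rad and linear speed of switch below 0.02 m/s and contact force between the fingers and switch below 0.3 N), for 0.2 s.
4. the transmitter lies in the largest tray, let go (horizontal distance between transmitter_mid and transmitter_tray below 0.014 m and z of transmitter_mid in the frame of transmitter_tray between 0.021 and 0.027 m and angle between transmitter_mid's own z axis and vertical below 0.08 rad and angle between the y axis of transmitter_mid and the y axis of transmitter_tray, either way round below 0.25 rad and linear speed of transmitter below 0.02 m/s and contact force between the fingers and transmitter below 0.3 N), for 0.2 s.
At the end, for the whole second after the job is handed in: All four pieces lie flat and at rest on the floor of their own trays, let go: centre within 14 mm of the tray's, height within 3 mm, tilt under 0.08 rad, long side within 0.25 rad of the tray's (either way round; the round beacon at any yaw) (all of step 1 and all of step 2 and all of step 3 and all of step 4); the robot touches nothing.
It fails at once if a piece is tipped over (more than 35 degrees) (angle between any of beacon_mid, brick_mid, switch_mid, transmitter_mid's own z axis and vertical above 0.6 rad).
It fails at once if a piece is dropped or slammed into its tray (faster than 0.5 m/s within 50 mm of it) ((distance between beacon_mid and beacon_tray below 0.05 m and linear speed of beacon above 0.5 m/s) or (distance between brick_mid and brick_tray below 0.05 m and linear speed of brick above 0.5 m/s) or (distance between switch_mid and switch_tray below 0.05 m and linear speed of switch above 0.5 m/s) or (distance between transmitter_mid and transmitter_tray below 0.05 m and linear speed of transmitter above 0.5 m/s)).
It fails at once if the tape roll is moved more than 30 mm (distance of tape_roll from where it was at the start of the episode above 0.03 m).
It fails at once if the bottle is moved more than 30 mm (distance of bottle from where it was at the start of the episode above 0.03 m).
It also fails if it takes over 112 s, if anything falls off the work surface, if the arm or the gripper's body presses on something with over 40 N, if the wrist force passes 120 N, or if a joint passes its speed limit or range.

## Working session

There is one attempt and no reset: what is moved stays moved. The work goes in short steps, Python scripts to look and compute and a tool call to move; the robot and the scene stay as the last step left them, time stands still between calls to the robot, and variables do not carry over. Pictures are saved under pics/ and viewed, at most 14 in all, crops included, and the job is handed in when it is done.

Besides the shell and the picture viewer there is one more tool, called after "Request:" as a command line: name --argument value ..., lists and objects as JSON in quotes. apply_moves: Moves the arm, as the interface text tells. Its arguments: {"type":"object","properties":{"commands":{"type":"array"},"newtons":{"type":"number"}},"required":["commands"]}

```bash
mkdir -p pics; ls
cat > h.py <<'E'
import numpy as np, cv2
from scipy.spatial.transform import Rotation as R
from rig import *
def save(n,im): cv2.imwrite(n,cv2.cvtColor(im,cv2.COLOR_RGB2BGR))
E
python3 - <<'E'
from h import *
o=get_obs(); print({k:np.round(v,3) for k,v in o.items()})
for n in ["scene","top"]:
    c=camera(n); save(f"pics/{n}1.png",c["image"]); np.savez(f"{n}1.npz",**c)
    print(n,c["camera_matrix"],c["k1"],c["xyz"],c["attitude"])
c=camera("wrist");print(c["mount"])
E
```

```text
pics
{'t': np.float64(0.0), 'qpos': array([-1.201,  0.6  , -0.003,  1.6  ,  0.002,  0.943, -0.08 ]), 'qvel': array([-0.001, -0.   ,  0.001,  0.   ,  0.   , -0.   , -0.001]), 'joint_torque': array([ 1.0000e-03, -7.6508e+01,  1.4980e+00, -2.5236e+01, -5.2000e-02,
        1.7000e-02,  0.0000e+00]), 'tcp_pos': array([0.313, 0.653, 0.218]), 'eef_rot': array([-6.960e-01, -3.063e+00,  2.000e-03]), 'contact_force': array([-0.139,  0.458,  0.882]), 'ft_torque': array([-0.033, -0.017, -0.047]), 'finger_force': np.float64(0.0), 'grip_width': np.float64(0.093)}
scene [[381.64960199   0.         255.88203481]
 [  0.         381.64960199 184.31609859]
 [  0.           0.           1.        ]] -0.07956444294218387 [1.27776102 0.21327355 0.63732433] [-1.31594314 -1.97614739  1.08688401]
top [[410.59127037   0.         254.35891702]
 [  0.         410.59127037 187.99938861]
 [  0.           0.           1.        ]] 0.03786721240071244 [ 0.38731815 -0.11605416  1.32054676] [-2.18163947  2.1370851  -0.15857138]
[[ 1.39593238e-04 -9.70181237e-01 -2.42380585e-01  6.57655377e-02]
 [ 9.99999756e-01  3.01256094e-04 -6.29917636e-04  2.97017637e-05]
 [ 6.84152900e-04 -2.42380438e-01  9.70181042e-01 -1.66542254e-01]
 [ 0.00000000e+00  0.00000000e+00  0.00000000e+00  1.00000000e+00]]
```

View pics/top1.png

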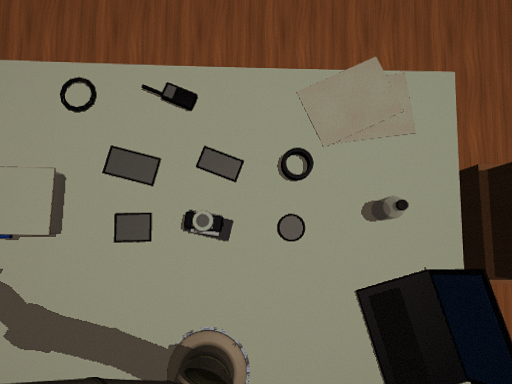

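View pics/scene1.png

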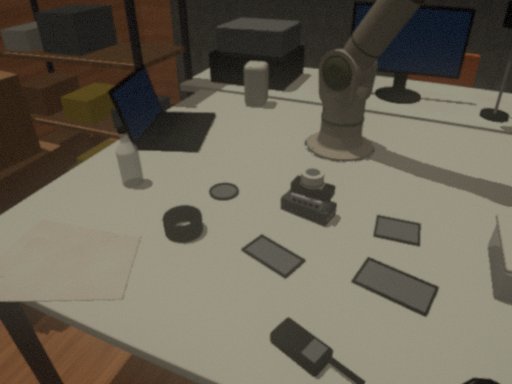

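Top view: the stack is near (205,222). The trays are the transmitter's (131,165), brick's (220,163), switch's (133,227) and beacon's (291,227). The tape is at (296,164) and the bottle at (396,207). The ring at (78,94) and the radio are unrelated.

```bash
cat >> h.py <<'E'
def rays(c,uv):
    p=cv2.undistortPoints(np.float64(uv).reshape(-1,1,2),c["camera_matrix"],np.array([float(c["k1"]),0,0,0])).reshape(-1,2)
    return np.c_[p,np.ones(len(p))]
def pose(c,o=None):
    if "mount" in c:
        T=np.eye(4);T[:3,:3]=R.from_rotvec(o["eef_rot"]).as_matrix();T[:3,3]=o["tcp_pos"]
        T=T@c["mount"]; return T[:3,:3],T[:3,3]
    return R.from_rotvec(c["attitude"]).as_matrix(),c["xyz"]
def onplane(c,uv,z,o=None):
    M,t=pose(c,o); d=rays(c,uv)@M.T
    return t+d*((z-t[2])/d[:,2])[:,None]
def rect(P):  # centre, (long,short), yaw of long axis from +x in deg
    (c,s,a)=cv2.minAreaRect(np.float32(P[:,:2]*1000))
    if s[0]<s[1]: a+=90; s=s[::-1]
    return np.round(c,1),np.round(s,1),round((a+90)%180-90,1)
def depthpts(c,o=None):
    M,t=pose(c,o); v,u=np.mgrid[:384,:512]
    r=rays(c,np.c_[u.ravel(),v.ravel()])*c["depth"].reshape(-1,1)
    return (r@M.T+t).reshape(384,512,3)
E
python3 - <<'E'
from h import *
c=dict(np.load("top1.npz")); P=depthpts(c)
g=cv2.cvtColor(c["image"],cv2.COLOR_RGB2GRAY)
m=(g<125).astype(np.uint8)
for n,(u,v) in dict(trans=(131,165),brick=(220,163),switch=(133,227),beacon=(291,227),tape=(296,164)).items():
    k,lab,st,ce=cv2.connectedComponentsWithStats(m)
    w=lab[v-25:v+26,u-25:u+26]; ids=np.bincount(w[w>0]); l=ids.argmax()
    cs,_=cv2.findContours((lab==l).astype(np.uint8),0,1); ct=max(cs,key=len).reshape(-1,2)
    Q=onplane(c,ct,.007 if n!="tape" else .048)
    print(n,rect(Q),"area",st[l][4],"zmed",np.median(P[v-3:v+4,u-3:u+4,2]).round(4), "circ",np.round(cv2.minEnclosingCircle(np.float32(Q[:,:2]*1000)),1) if 0 else cv2.minEnclosingCircle(np.float32(Q[:,:2]*1000)))
print("table z",np.median(P[250:270,250:350,2]))
# stack layers by depth
sub=P[195:255,165:250].reshape(-1,3)
for n,z in dict(beacon=.136,brick=.102,switch=.07,trans=.042).items():
    q=sub[abs(sub[:,2]-z)<.008]
    print(n,len(q),q.mean(0).round(4) if len(q) else "",rect(q) if len(q) else "")
b=P[190:225,380:420].reshape(-1,3); q=b[b[:,2]>.1];print("bottle",q.mean(0),q.max(0))
save("pics/crop1.png",cv2.resize(np.hstack([c["image"][190:260,165:250]]),None,fx=8,fy=8,interpolation=2))
E
```

```text
trans (array([627.8, 264.7]), array([172.9,  99.2]), 77.1) area 1635 zmed 0.0033 circ ((627.3311767578125, 264.7757568359375), 97.59136199951172)
brick (array([640.8, -18.2]), array([142.6,  82.1]), 70.2) area 1077 zmed 0.0037 circ ((640.5478515625, -18.042266845703125), 79.37745666503906)
switch (array([430. , 248.9]), array([121.1,  94.5]), -88.9) area 1192 zmed 0.0028 circ ((429.2712097167969, 249.80636596679688), 74.6043930053711)
beacon (array([ 439.7, -252.4]), array([89.6, 88.9]), -88.8) area 664 zmed 0.0036 circ ((439.132568359375, -251.54652404785156), 46.62186813354492)
tape (array([ 635.6, -260.2]), array([117.9, 104.8]), -44.4) area 758 zmed 0.0003 circ ((637.098388671875, -258.00640869140625), 59.57271957397461)
table z 0.00011914832653681096
beacon 335 [0.4472 0.0151 0.1359] (array([446.5,  14.7]), array([57.8, 57.3]), -88.4)
brick 303 [0.4457 0.0173 0.1014] (array([446.8,  18.8]), array([112.7,  47.6]), 83.0)
switch 112 [0.4207 0.0137 0.0695] (array([442.1,  12.4]), array([87.2, 63.4]), 82.4)
trans 263 [ 0.4253 -0.0268  0.042 ] (array([438.4,   8. ]), array([139.6,  65.7]), 77.0)
bottle [ 0.49544993 -0.52458652  0.16437031] [ 0.53004157 -0.11605416  1.32054676]
```

View pics/crop1.png

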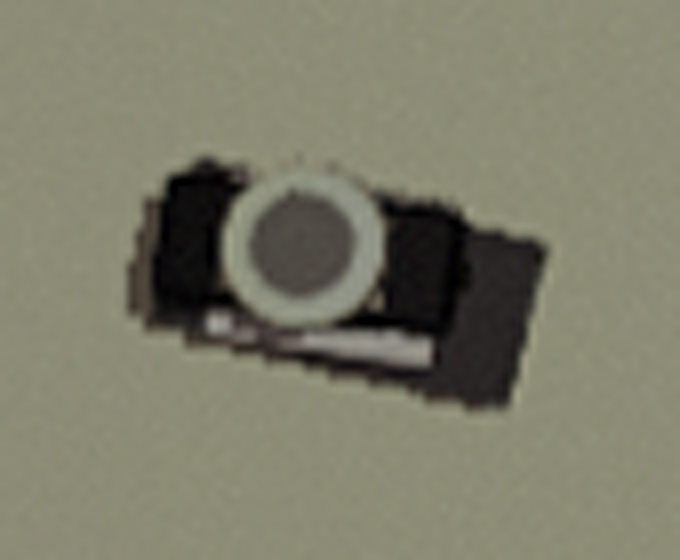

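Layer sizes and heights match the spec, and the tray outlines agree with the stated outer sizes. Moving over the stack.

Request:
apply_moves --commands '[[[0.2, -1, 0.15, 0, 0, -0.8, 1], [0.2, -1, 0.15, 0, 0, -0.8, 1], [0.2, -1, 0.15, 0, 0, -0.8, 1], [0.2, -1, 0.15, 0, 0, -0.8, 1], [0.2, -1, 0.15, 0, 0, -0.8, 1], [0.2, -1, 0.15, 0, 0, -0.8, 1], [0.2, -1, 0.15, 0, 0, -0.8, 1]]]' --newtons 20

```text
t: 0.85
tcp_pos: [0.3745, 0.3481, 0.2645]
eef_rot: [1.616, 2.693, -0.001]
contact_force: [0.0, 0.5, -0.0]
grip_width: 0.0931
finger_force: 0.0
```

Request:
apply_moves --commands '[[[0.22, -1, 0, 0, 0, -0.78, 1], [0.22, -1, 0, 0, 0, -0.78, 1], [0.22, -1, 0, 0, 0, -0.78, 1], [0.22, -1, 0, 0, 0, -0.78, 1], [0.22, -1, 0, 0, 0, -0.78, 1], [0.22, -1, 0, 0, 0, -0.78, 1], [0.22, -1, 0, 0, 0, -0.78, 1], [0.22, -1, 0, 0, 0, -0.78, 1], [0.22, -1, 0, 0, 0, -0.78, 1]]]'

```text
t: 1.75
tcp_pos: [0.4392, 0.0552, 0.2635]
eef_rot: [-2.346, -2.089, 0.0]
contact_force: [0.3, 0.1, -0.2]
grip_width: 0.093
finger_force: 0.0
```

```bash
cat >> h.py <<'E'
def yaw(o):
    y=R.from_rotvec(o["eef_rot"]).as_matrix()[:,1]; return np.degrees(np.arctan2(y[1],y[0]))
def go(x,y,z,yw):  # units needed to reach target (m, deg)
    o=get_obs(); d=(np.array([x,y,z])-o["tcp_pos"])/.3; a=((yw-yaw(o)+90)%180-90)/45
    Rm=R.from_rotvec(o["eef_rot"]).as_matrix()
    print("t",round(float(o["t"]),2),"tcp",o["tcp_pos"].round(4),"yaw",round(yaw(o),2),"zaxis",Rm[:,2].round(3),"w",round(float(o["grip_width"]),4),"F",o["contact_force"].round(1),"NEED",d.round(3),"az",round(a,3))
    return o
E
python3 - <<'E'
from h import *
o=go(.4465,.0147,.25,-7)
c=camera("wrist"); save("pics/w1.png",c["image"]); P=depthpts(c,o); sub=P.reshape(-1,3)
for n,z in dict(beacon=.136,brick=.102,switch=.07,trans=.042).items():
    q=sub[(abs(sub[:,2]-z)<.004)&(np.hypot(sub[:,0]-.445,sub[:,1]-.015)<.12)]
    print(n,len(q),q.mean(0).round(4) if len(q) else "",rect(q) if len(q) else "")
E
```

```text
t 1.75 tcp [0.4392 0.0552 0.2635] yaw -6.63 zaxis [-0.  0. -1.] w 0.093 F [ 0.3  0.1 -0.2] NEED [ 0.024 -0.135 -0.045] az -0.008
beacon 2346 [0.4491 0.017  0.1367] (array([449.3,  15.9]), array([59. , 58.3]), -56.1)
brick 1425 [0.4499 0.0399 0.102 ] (array([447.9,  19. ]), array([110. ,  47.3]), 83.0)
switch 428 [0.4204 0.0231 0.0701] (array([444. ,  12.9]), array([86.5, 63.7]), 82.6)
trans 679 [0.4292 0.026  0.0423] (array([439.9,   7.9]), array([140.3,  65.9]), 76.9)
```

View pics/w1.png

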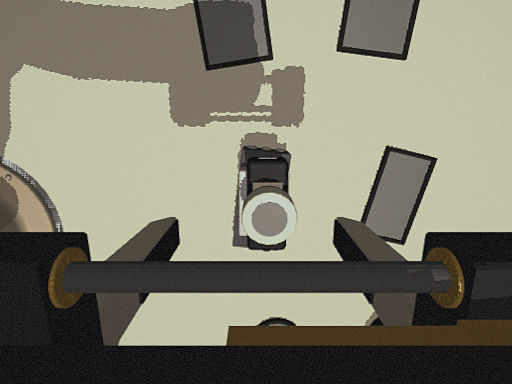

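Wrist view: the beacon's grey disc is at (270,217), between the open fingers, and its position agrees with the top view within 3 mm. Descending and gripping the beacon.

Request:
apply_moves --commands '[[[0.03, -0.13, 0, 0, 0, -0.01, 1], [0.03, -0.13, -0.15, 0, 0, -0.01, 1], [0.03, -0.13, -0.27, 0, 0, -0.01, 1], [0.03, -0.13, -0.36, 0, 0, -0.01, 1], [0.03, -0.13, -0.44, 0, 0, -0.01, 1], [0.03, -0.13, -0.48, 0, 0, -0.01, 1], [0.03, -0.13, -0.51, 0, 0, -0.01, 1], [0.03, -0.13, -0.51, 0, 0, -0.01, 1], [0.03, -0.13, -0.51, 0, 0, -0.01, 1]]]'

```text
t: 2.7
tcp_pos: [0.4485, 0.0155, 0.1109]
eef_rot: [-2.354, -2.08, -0.0]
contact_force: [0.3, -0.0, -0.3]
grip_width: 0.0931
finger_force: 0.0
```

Request:
apply_moves --commands '[[[0, 0, 0, 0, 0, 0, 0.4], [0, 0, 0, 0, 0, 0, 0.3], [0, 0, 0, 0, 0, 0, 0.1], [0, 0, 0, 0, 0, 0, -0.2], [0, 0, 0, 0, 0, 0, -1], [0, 0, 0, 0, 0, 0, -1], [0, 0, 0, 0, 0, 0, -1], [0, 0, 0, 0, 0, 0, -1]]]'

```text
t: 3.5
tcp_pos: [0.4484, 0.0149, 0.1108]
eef_rot: [2.356, 2.078, 0.001]
contact_force: [-0.6, -0.0, 5.8]
grip_width: 0.0598
finger_force: 20.0
```

```bash
python3 -c "
from h import *
print(get_obs()['finger_force']);go(.44,-.252,.25,-30)"
```

```text
20.000836551189423
t 3.5 tcp [0.4484 0.0149 0.1108] yaw -7.15 zaxis [ 0.  0. -1.] w 0.0598 F [-0.6 -0.   5.8] NEED [-0.028 -0.89   0.464] az -0.508
```

Request:
apply_moves --commands '[[[0, 0, 0.02, 0, 0, 0, -1], [0, 0, 0.06, 0, 0, 0, -1], [0, 0, 0.12, 0, 0, 0, -1], [0, 0, 0.2, 0, 0, 0, -1], [0, 0, 0.28, 0, 0, 0, -1], [0, 0, 0.3, 0, 0, 0, -1]]]'

```text
t: 4.1
tcp_pos: [0.449, 0.0148, 0.2025]
eef_rot: [2.355, 2.078, 0.004]
contact_force: [-0.3, -0.1, -2.1]
grip_width: 0.0599
finger_force: 20.0
```

Request:
apply_moves --commands '[[[0, -0.05, 0, 0, 0, -0.03, -1], [0, -0.17, 0, 0, 0, -0.1, -1], [-0.01, -0.32, 0, 0, 0, -0.18, -1], [-0.02, -0.47, 0, 0, 0, -0.26, -1], [-0.02, -0.62, 0, 0, 0, -0.35, -1], [-0.03, -0.76, 0, 0, 0, -0.43, -1], [-0.03, -0.85, 0, 0, 0, -0.5, -1], [-0.03, -0.89, 0, 0, 0, -0.5, -1], [-0.03, -0.89, 0, 0, 0, -0.5, -1]]]'

```text
t: 5.0
tcp_pos: [0.4383, -0.2538, 0.1997]
eef_rot: [-2.717, -1.576, 0.002]
contact_force: [-0.1, 0.3, -1.1]
grip_width: 0.0598
finger_force: 20.0
```

Run:
```python
from h import *
o=go(.44,-.252,.011,-30)
c=camera("wrist"); save("pics/w2.png",c["image"])
# lip from wrist: dark outer contour points near tray
P=depthpts(c,o); q=P[(abs(P[...,2]-.007)<.0025)&(np.hypot(P[...,0]-.44,P[...,1]+.252)<.06)]
print(len(q),rect(q) if len(q) else 0)
```

```text
t 5.0 tcp [ 0.4383 -0.2538  0.1997] yaw -29.78 zaxis [-0.002 -0.    -1.   ] w 0.0598 F [-0.1  0.3 -1.1] NEED [ 0.006  0.006 -0.629] az -0.005
959 (array([ 444.6, -243.1]), array([88.2, 65.6]), -29.6)
```

View pics/w2.png

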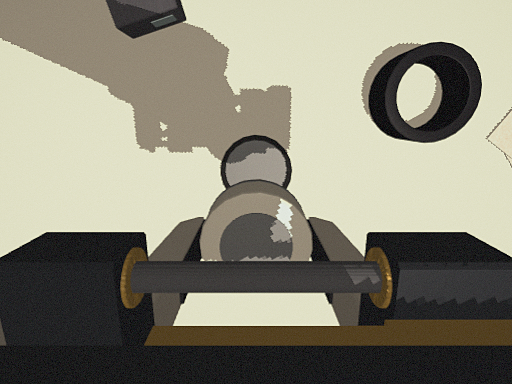

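Wrist view: the beacon is held level, with the round tray at (257,168) directly ahead of it. The lip fit agrees with the earlier estimate within 2 mm, so I'm lowering it.

Request:
apply_moves --commands '[[[0.004, 0.004, -0.08, 0, 0, 0, -1], [0.004, 0.004, -0.19, 0, 0, 0, -1], [0.004, 0.004, -0.3, 0, 0, 0, -1], [0.004, 0.004, -0.41, 0, 0, 0, -1], [0.004, 0.004, -0.48, 0, 0, 0, -1], [0.004, 0.004, -0.53, 0, 0, 0, -1], [0.004, 0.004, -0.56, 0, 0, 0, -1], [0.004, 0.004, -0.58, 0, 0, 0, -1], [0.004, 0.004, -0.6, 0, 0, 0, -1], [0.004, 0.004, -0.6, 0, 0, 0, -1]]]'

```text
t: 6.05
tcp_pos: [0.4406, -0.2506, 0.0205]
eef_rot: [-2.715, -1.58, -0.0]
contact_force: [-0.2, 0.3, -1.2]
grip_width: 0.0596
finger_force: 20.0
```

```bash
python3 -c "
from h import *
go(.44,-.253,.012,-30)"
```

```text
t 6.05 tcp [ 0.4406 -0.2506  0.0205] yaw -29.62 zaxis [-0.  0. -1.] w 0.0596 F [-0.2  0.3 -1.2] NEED [-0.002 -0.008 -0.028] az -0.009
```

Request:
apply_moves --commands '[[[-0.002, -0.006, -0.01, 0, 0, 0, -1], [-0.002, -0.006, -0.018, 0, 0, 0, -1], [-0.002, -0.006, -0.024, 0, 0, 0, -1], [-0.002, -0.006, -0.028, 0, 0, 0, -1], [-0.002, -0.006, -0.03, 0, 0, 0, -1], [-0.002, -0.006, -0.03, 0, 0, 0, -1]]]'

```text
t: 6.65
tcp_pos: [0.4399, -0.2528, 0.0118]
eef_rot: [2.716, 1.579, 0.0]
contact_force: [-0.4, -0.4, 2.4]
grip_width: 0.0596
finger_force: 20.0
```

Contact force has changed sign (+2.4 N), so the beacon is on the floor. Releasing.

Request:
apply_moves --commands '[[[0, 0, 0, 0, 0, 0, 0.4], [0, 0, 0, 0, 0, 0, 0.5], [0, 0, 0, 0, 0, 0, 1], [0, 0, 0, 0, 0, 0, 1], [0, 0, 0, 0, 0, 0, 1], [0, 0, 0.05, 0, 0, 0, 1], [0, 0, 0.2, 0, 0, 0, 1], [0, 0, 0.36, 0, 0, 0, 1], [0, 0, 0.52, 0, 0, 0, 1], [0, 0, 0.68, 0, 0, 0, 1]]]'

```text
t: 7.65
tcp_pos: [0.4393, -0.2526, 0.2174]
eef_rot: [-2.716, -1.579, 0.001]
contact_force: [1.5, 0.8, 0.3]
grip_width: 0.0929
finger_force: 0.0
```

Run:
```python
from h import *
o=go(.4475,.019,.25,-7)
c=camera("wrist"); P=depthpts(c,o)
q=P[(abs(P[...,2]-.037)<.005)&(np.hypot(P[...,0]-.44,P[...,1]+.252)<.06)]
print("beacon",len(q),q.mean(0).round(4),rect(q))
c=camera("top"); P=depthpts(c).reshape(-1,3)
for z in (.037,.102,.07,.042):
    ctr=(.44,-.252) if z==.037 else (.445,.015)
    q=P[(abs(P[:,2]-z)<.004)&(np.hypot(P[:,0]-ctr[0],P[:,1]-ctr[1])<.1)]
    print(z,len(q),q.mean(0).round(4) if len(q) else "",rect(q) if len(q) else "")
```

```text
t 7.65 tcp [ 0.4393 -0.2526  0.2174] yaw -29.66 zaxis [-0.001  0.    -1.   ] w 0.0929 F [1.5 0.8 0.3] NEED [0.027 0.905 0.109] az 0.503
beacon 1882 [ 0.4413 -0.2513  0.0377] (array([ 441. , -251.8]), array([58.7, 58. ]), 60.0)
0.037 0  
0.102 520 [0.4464 0.0181 0.1018] (array([446.3,  18. ]), array([111.3,  46.1]), 83.2)
0.07 127 [0.4251 0.0145 0.0699] (array([442. ,  11.4]), array([85.2, 63.6]), 82.4)
0.042 221 [ 0.4262 -0.0259  0.0421] (array([438.3,   7.7]), array([138.8,  65.6]), 77.2)
```

The beacon is in its tray, within about 2 mm of centre, and the stack is undisturbed. Now the power supply.

Request:
apply_moves --commands '[[[0.03, 0.17, 0, 0, 0, 0.1, 1], [0.03, 0.33, 0, 0, 0, 0.2, 1], [0.03, 0.5, 0, 0, 0, 0.3, 1], [0.03, 0.66, 0, 0, 0, 0.4, 1], [0.03, 0.82, 0, 0, 0, 0.5, 1], [0.03, 0.9, 0, 0, 0, 0.5, 1], [0.03, 0.9, 0, 0, 0, 0.5, 1], [0.03, 0.9, -0.15, 0, 0, 0.5, 1], [0.03, 0.9, -0.25, 0, 0, 0.5, 1], [0.03, 0.9, -0.25, 0, 0, 0.5, 1]]]'

```text
t: 8.75
tcp_pos: [0.4468, 0.0161, 0.138]
eef_rot: [-2.355, -2.075, 0.009]
contact_force: [-0.1, -0.3, -0.3]
grip_width: 0.0931
finger_force: 0.0
```

```bash
python3 -c "
from h import *
go(.447,.0185,.0775,-6.9)"
```

```text
t 8.75 tcp [0.4468 0.0161 0.138 ] yaw -7.22 zaxis [-0.006 -0.002 -1.   ] w 0.0931 F [-0.1 -0.3 -0.3] NEED [ 0.001  0.008 -0.202] az 0.007
```

Request:
apply_moves --commands '[[[0.001, 0.006, -0.07, 0, 0, 0.007, 1], [0.001, 0.006, -0.13, 0, 0, 0.007, 1], [0.001, 0.006, -0.17, 0, 0, 0.007, 1], [0.001, 0.006, -0.19, 0, 0, 0.007, 1], [0.001, 0.006, -0.2, 0, 0, 0.007, 1], [0.001, 0.006, -0.2, 0, 0, 0.007, 1]]]'

```text
t: 9.35
tcp_pos: [0.4494, 0.0187, 0.0811]
eef_rot: [2.35, 2.084, 0.001]
contact_force: [-0.3, 0.4, 1.6]
grip_width: 0.0932
finger_force: 0.0
```

Request:
apply_moves --commands '[[[0, 0, 0, 0, 0, 0, 0.3], [0, 0, 0, 0, 0, 0, 0.2], [0, 0, 0, 0, 0, 0, 0], [0, 0, 0, 0, 0, 0, -0.1], [0, 0, 0, 0, 0, 0, -0.3], [0, 0, 0, 0, 0, 0, -1], [0, 0, 0, 0, 0, 0, -1], [0, 0, 0, 0, 0, 0, -1]]]' --newtons 25

```text
t: 10.15
tcp_pos: [0.4489, 0.0191, 0.0806]
eef_rot: [-2.35, -2.085, 0.0]
contact_force: [-1.0, 0.7, 1.8]
grip_width: 0.0477
finger_force: 25.0
```

```bash
python3 -c "
from h import *
go(.641,-.018,.2,-19.8)"
```

```text
t 10.15 tcp [0.4489 0.0191 0.0806] yaw -6.83 zaxis [-0.  0. -1.] w 0.0477 F [-1.   0.7  1.8] NEED [ 0.64  -0.124  0.398] az -0.288
```

The grip is 3 mm higher than intended, so I'll open a little, lower and regrip.

Request:
apply_moves --commands '[[[0, 0, 0, 0, 0, 0, 0.3], [0, 0, 0, 0, 0, 0, 0.3], [0, 0, -0.005, 0, 0, 0, 0.3], [0, 0, -0.01, 0, 0, 0, 0.3], [0, 0, -0.01, 0, 0, 0, 0], [0, 0, -0.01, 0, 0, 0, -0.2], [0, 0, -0.01, 0, 0, 0, -1], [0, 0, -0.01, 0, 0, 0, -1], [0, 0, -0.01, 0, 0, 0, -1]]]'

```text
t: 11.05
tcp_pos: [0.4491, 0.019, 0.0775]
eef_rot: [-2.35, -2.085, 0.0]
contact_force: [0.3, -0.0, -3.1]
grip_width: 0.0479
finger_force: 25.0
```

Request:
apply_moves --commands '[[[0, 0, 0.02, 0, 0, 0, -1], [0, 0, 0.06, 0, 0, 0, -1], [0, 0, 0.12, 0, 0, 0, -1], [0, 0, 0.2, 0, 0, 0, -1], [0, 0, 0.28, 0, 0, 0, -1], [0, 0, 0.33, 0, 0, 0, -1], [0, 0, 0.35, 0, 0, 0, -1], [0, 0, 0.35, 0, 0, 0, -1]]]'

```text
t: 11.85
tcp_pos: [0.4493, 0.0193, 0.1832]
eef_rot: [2.349, 2.085, 0.002]
contact_force: [-0.6, 0.0, -2.6]
grip_width: 0.0481
finger_force: 25.0
```

Run:
```python
from h import *
o=go(.641,-.018,.2,-19.8)
c=camera("wrist"); save("pics/w3.png",c["image"])
```

```text
t 11.85 tcp [0.4493 0.0193 0.1832] yaw -6.81 zaxis [ 0.001  0.001 -1.   ] w 0.0481 F [-0.6  0.  -2.6] NEED [ 0.639 -0.124  0.056] az -0.289
```

View pics/w3.png

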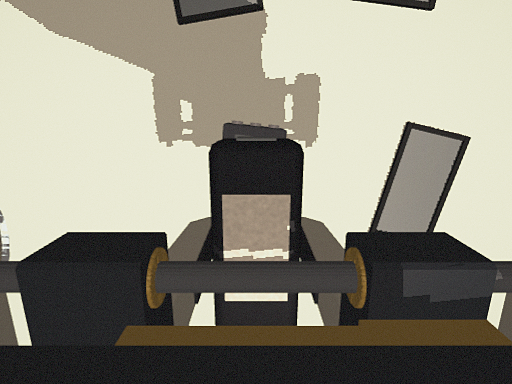

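Wrist view: the black block (210–302, 140–325) hangs straight and level in the grip. Carrying it to the narrow tray.

Request:
apply_moves --commands '[[[0.05, -0.01, 0, 0, 0, -0.02, -1], [0.15, -0.03, 0, 0, 0, -0.07, -1], [0.28, -0.06, 0, 0, 0, -0.13, -1], [0.41, -0.08, 0, 0, 0, -0.19, -1], [0.52, -0.1, 0, 0, 0, -0.24, -1], [0.6, -0.12, 0, 0, 0, -0.28, -1], [0.64, -0.12, 0, 0, 0, -0.29, -1], [0.64, -0.12, 0, 0, 0, -0.29, -1], [0.64, -0.12, 0, 0, 0, -0.29, -1]]]'

```text
t: 12.8
tcp_pos: [0.6396, -0.0167, 0.1815]
eef_rot: [-2.57, -1.804, 0.003]
contact_force: [-1.1, 0.8, -3.7]
grip_width: 0.0479
finger_force: 25.0
```

Run:
```python
from h import *
o=go(.641,-.018,.0105,-19.8)
c=camera("wrist")
P=depthpts(c,o); q=P[(abs(P[...,2]-.007)<.0025)&(np.hypot(P[...,0]-.64,P[...,1]+.018)<.1)]
print(len(q),rect(q) if len(q) else 0)
q=q@R.from_euler("z",19.8,degrees=True).as_matrix().T; print("tool-y",q[:,0].min(),q[:,0].max(),"tool-x",q[:,1].min(),q[:,1].max(),"expected centre",R.from_euler("z",19.8,degrees=True).apply([.641,-.018,0]))
```

```text
t 12.8 tcp [ 0.6396 -0.0167  0.1815] yaw -19.85 zaxis [-0.003  0.    -1.   ] w 0.0479 F [-1.1  0.8 -3.7] NEED [ 0.005 -0.004 -0.57 ] az 0.001
656 (array([660.9,  35. ]), array([76.4, 26.1]), -21.6)
tool-y 0.5719906723318388 0.6480501714815387 tool-x 0.24264291268580038 0.2692728704890305 expected centre [0.60920186 0.20019515 0.        ]
```

Request:
apply_moves --commands '[[[0.004, -0.004, -0.06, 0, 0, 0, -1], [0.004, -0.004, -0.16, 0, 0, 0, -1], [0.004, -0.004, -0.27, 0, 0, 0, -1], [0.004, -0.004, -0.37, 0, 0, 0, -1], [0.004, -0.004, -0.44, 0, 0, 0, -1], [0.004, -0.004, -0.49, 0, 0, 0, -1], [0.004, -0.004, -0.52, 0, 0, 0, -1], [0.004, -0.004, -0.54, 0, 0, 0, -1], [0.004, -0.004, -0.54, 0, 0, 0, -1], [0.004, -0.004, -0.54, 0, 0, 0, -1]]]'

```text
t: 13.85
tcp_pos: [0.6428, -0.0182, 0.0214]
eef_rot: [2.571, 1.804, 0.001]
contact_force: [0.4, -0.1, -3.0]
grip_width: 0.048
finger_force: 25.0
```

```bash
python3 -c "
from h import *
go(.641,-.018,.0107,-19.8)"
```

```text
t 13.85 tcp [ 0.6428 -0.0182  0.0214] yaw -19.88 zaxis [ 0.001 -0.    -1.   ] w 0.048 F [ 0.4 -0.1 -3. ] NEED [-0.006  0.001 -0.036] az 0.002
```

Request:
apply_moves --commands '[[[-0.005, 0, -0.01, 0, 0, 0, -1], [-0.005, 0, -0.02, 0, 0, 0, -1], [-0.005, 0, -0.028, 0, 0, 0, -1], [-0.005, 0, -0.033, 0, 0, 0, -1], [-0.005, 0, -0.036, 0, 0, 0, -1], [-0.005, 0, -0.036, 0, 0, 0, -1]]]'

```text
t: 14.45
tcp_pos: [0.6408, -0.0181, 0.0106]
eef_rot: [-2.571, -1.804, -0.001]
contact_force: [-2.5, 0.2, 6.6]
grip_width: 0.0479
finger_force: 25.0
```

On the floor (+6.6 N). Releasing and rising.

Request:
apply_moves --commands '[[[0, 0, 0, 0, 0, 0, 0.1], [0, 0, 0, 0, 0, 0, 0.3], [0, 0, 0, 0, 0, 0, 0.5], [0, 0, 0, 0, 0, 0, 0.5], [0, 0, 0.02, 0, 0, 0, 0.5], [0, 0, 0.06, 0, 0, 0, 0.5], [0, 0, 0.18, 0, 0, 0, 1], [0, 0, 0.34, 0, 0, 0, 1], [0, 0, 0.5, 0, 0, 0, 1], [0, 0, 0.62, 0, 0, 0, 1]]]'

```text
t: 15.45
tcp_pos: [0.6413, -0.0186, 0.1998]
eef_rot: [2.571, 1.803, 0.003]
contact_force: [0.9, 0.3, -0.4]
grip_width: 0.0919
finger_force: 0.0
```

Run:
```python
from h import *
o=go(.443,.0125,.14,-7.6)
c=camera("wrist"); P=depthpts(c,o).reshape(-1,3)
q=P[(abs(P[:,2]-.035)<.005)&(np.hypot(P[:,0]-.641,P[:,1]+.018)<.08)]
print("brick",len(q),q.mean(0).round(4),rect(q))
c=camera("top"); P=depthpts(c).reshape(-1,3)
for z,ctr in ((.037,(.44,-.252)),(.035,(.641,-.018)),(.07,(.443,.0125)),(.042,(.443,.0125))):
    q=P[(abs(P[:,2]-z)<.004)&(np.hypot(P[:,0]-ctr[0],P[:,1]-ctr[1])<.1)]
    print(z,len(q),q.mean(0).round(4) if len(q) else "",rect(q) if len(q) else "")
```

```text
t 15.45 tcp [ 0.6413 -0.0186  0.1998] yaw -19.92 zaxis [ 0.003 -0.    -1.   ] w 0.0919 F [ 0.9  0.3 -0.4] NEED [-0.661  0.104 -0.199] az 0.274
brick 3798 [ 0.6419 -0.0162  0.0352] (array([641.1, -18.7]), array([109.4,  47.8]), 70.2)
0.037 249 [ 0.439  -0.2511  0.037 ] (array([ 438.5, -252.3]), array([56.7, 56.1]), -88.9)
0.035 243 [ 0.6346 -0.0412  0.0349] (array([641. , -20.5]), array([107.3,  46.9]), 70.0)
0.07 548 [0.4417 0.0125 0.0699] (array([442.1,  12.4]), array([88.2, 63.5]), 82.5)
0.042 316 [ 0.433  -0.005   0.0418] (array([438.4,   8.3]), array([139.9,  65.6]), 77.1)
```

Brick placed within 1 mm. Next is the network switch.

Request:
apply_moves --commands '[[[-0.16, 0.03, 0, 0, 0, 0.07, 1], [-0.32, 0.05, 0, 0, 0, 0.14, 1], [-0.48, 0.08, 0, 0, 0, 0.21, 1], [-0.6, 0.1, 0, 0, 0, 0.27, 1], [-0.66, 0.1, 0, 0, 0, 0.275, 1], [-0.66, 0.1, -0.06, 0, 0, 0.275, 1], [-0.66, 0.1, -0.16, 0, 0, 0.275, 1], [-0.66, 0.1, -0.26, 0, 0, 0.275, 1], [-0.66, 0.1, -0.3, 0, 0, 0.275, 1], [-0.66, 0.1, -0.3, 0, 0, 0.275, 1]]]'

```text
t: 16.55
tcp_pos: [0.4418, 0.0115, 0.1046]
eef_rot: [-2.362, -2.069, 0.004]
contact_force: [0.2, -0.0, 0.2]
grip_width: 0.0929
finger_force: 0.0
```

```bash
python3 -c "
from h import *
go(.443,.0125,.049,-7.5)"
```

```text
t 16.55 tcp [0.4418 0.0115 0.1046] yaw -7.54 zaxis [-0.003 -0.001 -1.   ] w 0.0929 F [ 0.2 -0.   0.2] NEED [ 0.004  0.003 -0.185] az 0.001
```

Request:
apply_moves --commands '[[[0.003, 0.003, -0.07, 0, 0, 0, 1], [0.003, 0.003, -0.12, 0, 0, 0, 1], [0.003, 0.003, -0.16, 0, 0, 0, 1], [0.003, 0.003, -0.18, 0, 0, 0, 1], [0.003, 0.003, -0.19, 0, 0, 0, 1], [0.003, 0.003, -0.19, 0, 0, 0, 1], [0.003, 0.003, -0.19, 0, 0, 0, 1]]]'

```text
t: 17.25
tcp_pos: [0.444, 0.0127, 0.0494]
eef_rot: [2.362, 2.071, 0.001]
contact_force: [0.1, 0.1, -0.4]
grip_width: 0.093
finger_force: 0.0
```

```bash
python3 -c "
from h import *
go(.443,.0125,.049,-7.5)"
```

```text
t 17.25 tcp [0.444  0.0127 0.0494] yaw -7.51 zaxis [ 0.001  0.    -1.   ] w 0.093 F [ 0.1  0.1 -0.4] NEED [-0.003 -0.001 -0.001] az 0.0
```

Request:
apply_moves --commands '[[[-0.002, 0, 0, 0, 0, 0, 0.6], [-0.002, 0, 0, 0, 0, 0, 0.5], [-0.002, 0, 0, 0, 0, 0, 0.4], [-0.002, 0, 0, 0, 0, 0, 0.3], [-0.002, 0, 0, 0, 0, 0, 0], [-0.002, 0, 0, 0, 0, 0, -1], [-0.002, 0, 0, 0, 0, 0, -1], [-0.002, 0, 0, 0, 0, 0, -1]]]'

```text
t: 18.05
tcp_pos: [0.4432, 0.0128, 0.0489]
eef_rot: [2.362, 2.071, 0.0]
contact_force: [-0.5, 0.4, 4.1]
grip_width: 0.064
finger_force: 25.0
```

Request:
apply_moves --commands '[[[0, 0, 0.01, 0, 0, 0, -1], [0, 0, 0.04, 0, 0, 0, -1], [0, 0, 0.09, 0, 0, 0, -1], [0, 0, 0.17, 0, 0, 0, -1], [0, 0, 0.26, 0, 0, 0, -1], [0, 0, 0.33, 0, 0, 0, -1], [0, 0, 0.36, 0, 0, 0, -1], [0, 0, 0.36, 0, 0, 0, -1]]]'

```text
t: 18.85
tcp_pos: [0.4435, 0.0131, 0.1578]
eef_rot: [2.361, 2.071, 0.003]
contact_force: [-0.6, 0.0, -1.9]
grip_width: 0.0642
finger_force: 25.0
```

Run:
```python
from h import *
o=go(.43,.249,.15,1.1)
c=camera("wrist"); save("pics/w4.png",c["image"])
P=depthpts(c,o).reshape(-1,3)
q=P[(abs(P[:,2]-.042)<.004)&(np.hypot(P[:,0]-.44,P[:,1]-.01)<.1)]
print("trans",len(q),rect(q) if len(q) else "")
```

```text
t 18.85 tcp [0.4435 0.0131 0.1578] yaw -7.47 zaxis [ 0.002  0.001 -1.   ] w 0.0642 F [-0.6  0.  -1.9] NEED [-0.045  0.786 -0.026] az 0.19
trans 2641 (array([452. ,  59.1]), array([67. , 37.7]), -9.3)
```

View pics/w4.png

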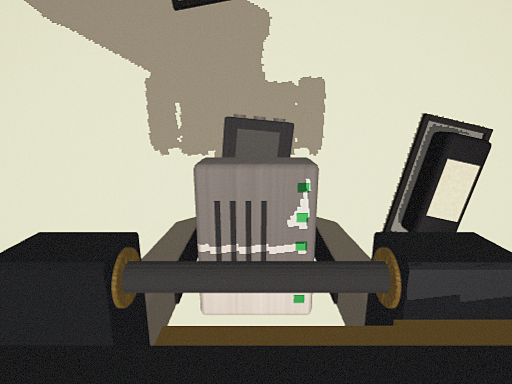

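Wrist view: the switch (195–318, 158–315) is held level, with the transmitter at (257,135) below it and the brick sitting in its tray at right. Carrying the switch to its tray.

Request:
apply_moves --commands '[[[0, 0.04, 0.03, 0, 0, 0.01, -1], [-0.01, 0.13, 0.06, 0, 0, 0.04, -1], [-0.01, 0.26, 0.08, 0, 0, 0.07, -1], [-0.02, 0.4, 0.08, 0, 0, 0.1, -1], [-0.03, 0.54, 0.08, 0, 0, 0.13, -1], [-0.04, 0.66, 0.08, 0, 0, 0.16, -1], [-0.045, 0.75, 0.08, 0, 0, 0.19, -1], [-0.045, 0.785, 0.08, 0, 0, 0.19, -1], [-0.045, 0.785, 0.08, 0, 0, 0.19, -1], [-0.045, 0.785, 0.08, 0, 0, 0.19, -1]]]'

```text
t: 19.9
tcp_pos: [0.4294, 0.2467, 0.1802]
eef_rot: [2.203, 2.24, -0.003]
contact_force: [-0.5, -1.0, -1.5]
grip_width: 0.064
finger_force: 25.0
```

Run:
```python
from h import *
o=go(.43,.249,.01,1.1)
c=camera("wrist")
P=depthpts(c,o); q=P[(abs(P[...,2]-.007)<.0025)&(np.hypot(P[...,0]-.43,P[...,1]-.249)<.09)]
print(len(q),rect(q) if len(q) else 0)
r=R.from_euler("z",-1.1,degrees=True).as_matrix().T; q=q@r; print("tool-y",q[:,0].min(),q[:,0].max(),"tool-x",q[:,1].min(),q[:,1].max(),"expected centre",np.array([.43,.249,0])@r)
```

```text
t 19.9 tcp [0.4294 0.2467 0.1802] yaw 0.96 zaxis [-0.001 -0.001 -1.   ] w 0.064 F [-0.5 -1.  -1.5] NEED [ 0.002  0.008 -0.567] az 0.003
966 (array([428.7, 286.8]), array([91.2, 40.9]), 2.3)
tool-y 0.388375216609447 0.48002743662064035 tool-x 0.25881559380208324 0.2997021021577879 expected centre [0.43470092 0.24069921 0.        ]
```

Request:
apply_moves --commands '[[[0.001, 0.009, -0.06, 0, 0, 0.01, -1], [0.001, 0.009, -0.16, 0, 0, 0.01, -1], [0.001, 0.009, -0.27, 0, 0, 0.01, -1], [0.001, 0.009, -0.37, 0, 0, 0.01, -1], [0.001, 0.009, -0.44, 0, 0, 0.01, -1], [0.001, 0.009, -0.49, 0, 0, 0.01, -1], [0.001, 0.009, -0.52, 0, 0, 0.01, -1], [0.001, 0.009, -0.54, 0, 0, 0.01, -1], [0.001, 0.009, -0.54, 0, 0, 0.01, -1], [0.001, 0.009, -0.54, 0, 0, 0.01, -1]]]'

```text
t: 20.95
tcp_pos: [0.4303, 0.2508, 0.0193]
eef_rot: [2.193, 2.249, 0.001]
contact_force: [0.3, 0.1, -2.3]
grip_width: 0.0639
finger_force: 25.0
```

```bash
python3 -c "
from h import *
go(.43,.2495,.01,1.3)"
```

```text
t 20.95 tcp [0.4303 0.2508 0.0193] yaw 1.46 zaxis [ 0.001  0.    -1.   ] w 0.0639 F [ 0.3  0.1 -2.3] NEED [-0.001 -0.004 -0.031] az -0.004
```

Request:
apply_moves --commands '[[[0, -0.004, -0.01, 0, 0, 0, -1], [0, -0.004, -0.018, 0, 0, 0, -1], [0, -0.004, -0.024, 0, 0, 0, -1], [0, -0.004, -0.028, 0, 0, 0, -1], [0, -0.004, -0.031, 0, 0, 0, -1], [0, -0.004, -0.031, 0, 0, 0, -1]]]'

```text
t: 21.55
tcp_pos: [0.4299, 0.2498, 0.0099]
eef_rot: [-2.192, -2.25, -0.001]
contact_force: [-0.6, -0.2, 5.6]
grip_width: 0.0637
finger_force: 25.0
```

On the floor (+5.6 N). Releasing.

Request:
apply_moves --commands '[[[0, 0, 0, 0, 0, 0, 0.5], [0, 0, 0, 0, 0, 0, 0.7], [0, 0, 0, 0, 0, 0, 0.8], [0, 0, 0, 0, 0, 0, 0.8], [0, 0, 0.02, 0, 0, 0, 0.8], [0, 0, 0.06, 0, 0, 0, 0.8], [0, 0, 0.18, 0, 0, 0, 1], [0, 0, 0.34, 0, 0, 0, 1], [0, 0, 0.5, 0, 0, 0, 1], [0, 0, 0.62, 0, 0, 0, 1]]]'

```text
t: 22.55
tcp_pos: [0.43, 0.2494, 0.199]
eef_rot: [-2.193, -2.249, -0.003]
contact_force: [-0.1, 1.0, -0.4]
grip_width: 0.0931
finger_force: 0.0
```

Run:
```python
from h import *
o=go(.4395,.008,.1,-13)
c=camera("wrist"); P=depthpts(c,o).reshape(-1,3)
q=P[(abs(P[:,2]-.031)<.005)&(np.hypot(P[:,0]-.43,P[:,1]-.249)<.08)]
print("switch",len(q),q.mean(0).round(4),rect(q))
c=camera("top"); P=depthpts(c).reshape(-1,3)
for z,ctr in ((.037,(.44,-.252)),(.035,(.641,-.018)),(.031,(.43,.249)),(.042,(.443,.0125))):
    q=P[(abs(P[:,2]-z)<.004)&(np.hypot(P[:,0]-ctr[0],P[:,1]-ctr[1])<.1)]
    print(z,len(q),q.mean(0).round(4) if len(q) else "",rect(q) if len(q) else "")
```

```text
t 22.55 tcp [0.43   0.2494 0.199 ] yaw 1.45 zaxis [ 0.001  0.001 -1.   ] w 0.0931 F [-0.1  1.  -0.4] NEED [ 0.032 -0.805 -0.33 ] az -0.321
switch 4042 [0.4302 0.2512 0.0315] (array([430.3, 249.5]), array([86.6, 64.1]), -88.6)
0.037 233 [ 0.439  -0.2516  0.0371] (array([ 438.5, -252.4]), array([56.7, 55.9]), -89.6)
0.035 417 [ 0.6408 -0.0189  0.035 ] (array([641.7, -18.9]), array([109.1,  47.3]), 70.1)
0.031 529 [0.4286 0.2488 0.031 ] (array([429. , 248.5]), array([91.2, 62.1]), -88.9)
0.042 846 [0.4384 0.0074 0.042 ] (array([438.4,   8.2]), array([139.7,  65.7]), 77.1)
```

Switch placed within 1 mm. Now the transmitter.

Request:
apply_moves --commands '[[[0.01, -0.16, 0, 0, 0, -0.06, 1], [0.01, -0.32, 0, 0, 0, -0.12, 1], [0.02, -0.48, 0, 0, 0, -0.19, 1], [0.03, -0.64, 0, 0, 0, -0.25, 1], [0.03, -0.77, 0, 0, 0, -0.32, 1], [0.03, -0.805, -0.05, 0, 0, -0.32, 1], [0.03, -0.805, -0.16, 0, 0, -0.32, 1], [0.03, -0.805, -0.28, 0, 0, -0.32, 1], [0.03, -0.805, -0.38, 0, 0, -0.32, 1], [0.03, -0.805, -0.38, 0, 0, -0.32, 1]]]'

```text
t: 23.65
tcp_pos: [0.437, 0.0078, 0.0792]
eef_rot: [-2.456, -1.955, 0.007]
contact_force: [0.2, 0.1, 0.1]
grip_width: 0.093
finger_force: 0.0
```

```bash
python3 -c "
from h import *
go(.439,.008,.0095,-12.9)"
```

```text
t 23.65 tcp [0.437  0.0078 0.0792] yaw -12.96 zaxis [-0.005 -0.    -1.   ] w 0.093 F [0.2 0.1 0.1] NEED [ 0.007  0.001 -0.232] az 0.001
```

Request:
apply_moves --commands '[[[0.005, 0, -0.07, 0, 0, 0, 1], [0.005, 0, -0.13, 0, 0, 0, 1], [0.005, 0, -0.18, 0, 0, 0, 1], [0.005, 0, -0.2, 0, 0, 0, 1], [0.005, 0, -0.22, 0, 0, 0, 1], [0.005, 0, -0.23, 0, 0, 0, 1], [0.005, 0, -0.23, 0, 0, 0, 1]]]'

```text
t: 24.35
tcp_pos: [0.4408, 0.0083, 0.0133]
eef_rot: [2.457, 1.957, 0.001]
contact_force: [-0.4, -0.6, 1.2]
grip_width: 0.0929
finger_force: 0.0
```

Request:
apply_moves --commands '[[[0, 0, 0, 0, 0, 0, 0.6], [0, 0, 0, 0, 0, 0, 0.5], [0, 0, 0, 0, 0, 0, 0.4], [0, 0, 0, 0, 0, 0, 0.3], [0, 0, 0, 0, 0, 0, 0], [0, 0, 0, 0, 0, 0, -1], [0, 0, 0, 0, 0, 0, -1], [0, 0, 0, 0, 0, 0, -1]]]' --newtons 40

```text
t: 25.15
tcp_pos: [0.4404, 0.0083, 0.0128]
eef_rot: [-2.457, -1.958, -0.0]
contact_force: [-1.6, 0.4, 6.7]
grip_width: 0.0658
finger_force: 40.0
```

Request:
apply_moves --commands '[[[0, 0, 0.01, 0, 0, 0, -1], [0, 0, 0.04, 0, 0, 0, -1], [0, 0, 0.1, 0, 0, 0, -1], [0, 0, 0.18, 0, 0, 0, -1], [0, 0, 0.28, 0, 0, 0, -1], [0, 0, 0.38, 0, 0, 0, -1], [0, 0, 0.44, 0, 0, 0, -1], [0, 0, 0.46, 0, 0, 0, -1], [0, 0, 0.46, 0, 0, 0, -1]]]'

```text
t: 26.05
tcp_pos: [0.4405, 0.0086, 0.1508]
eef_rot: [2.456, 1.958, 0.001]
contact_force: [1.1, -0.4, -3.2]
grip_width: 0.0656
finger_force: 40.0
```

Run:
```python
from h import *
o=go(.628,.265,.15,-12.9)
c=camera("wrist"); save("pics/w5.png",c["image"])
```

```text
t 26.05 tcp [0.4405 0.0086 0.1508] yaw -12.86 zaxis [ 0.001  0.    -1.   ] w 0.0656 F [ 1.1 -0.4 -3.2] NEED [ 0.625  0.855 -0.003] az -0.001
```

View pics/w5.png

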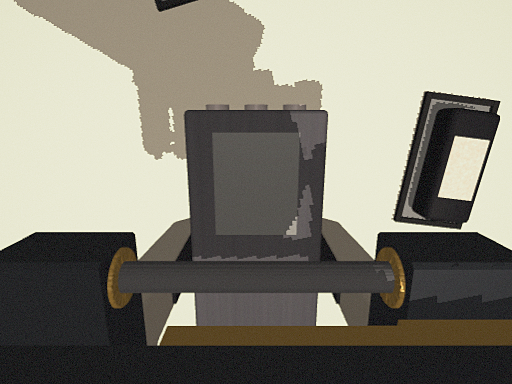

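Wrist view: the transmitter (187–327, 110–325) is held square and level. Carrying it to the largest tray.

Request:
apply_moves --commands '[[[0.02, 0.03, 0.02, 0, 0, 0, -1], [0.07, 0.1, 0.05, 0, 0, 0, -1], [0.15, 0.21, 0.08, 0, 0, 0, -1], [0.24, 0.33, 0.1, 0, 0, 0, -1], [0.33, 0.45, 0.1, 0, 0, 0, -1], [0.42, 0.57, 0.1, 0, 0, 0, -1], [0.5, 0.68, 0.1, 0, 0, 0, -1], [0.57, 0.78, 0.1, 0, 0, 0, -1], [0.61, 0.835, 0.1, 0, 0, 0, -1], [0.62, 0.85, 0.1, 0, 0, 0, -1]]]'

```text
t: 27.1
tcp_pos: [0.6266, 0.2656, 0.1775]
eef_rot: [-2.454, -1.96, 0.004]
contact_force: [-0.2, -0.4, -2.5]
grip_width: 0.0658
finger_force: 40.0
```

Request:
apply_moves --commands '[[[0, 0, 0, 0, 0, 0, -1], [0, 0, 0, 0, 0, 0, -1]]]'

```text
t: 27.3
tcp_pos: [0.6256, 0.2614, 0.1795]
eef_rot: [-2.459, -1.955, 0.003]
contact_force: [-0.9, -1.0, -2.8]
grip_width: 0.0653
finger_force: 40.0
```

Run:
```python
from h import *
o=go(.628,.265,.0158,-12.9)
c=camera("wrist")
P=depthpts(c,o); q=P[(abs(P[...,2]-.007)<.0025)&(np.hypot(P[...,0]-.628,P[...,1]-.265)<.11)]
print(len(q),rect(q) if len(q) else 0)
r=R.from_euler("z",12.9,degrees=True).as_matrix().T; q=q@r; print("tool-y",q[:,0].min(),q[:,0].max(),"tool-x",q[:,1].min(),q[:,1].max(),"expected centre",np.array([.628,.265,0])@r)
```

```text
t 27.3 tcp [0.6256 0.2614 0.1795] yaw -13.01 zaxis [-0.002 -0.001 -1.   ] w 0.0653 F [-0.9 -1.  -2.8] NEED [ 0.008  0.012 -0.546] az 0.002
548 (array([646.8, 339.6]), array([92.9, 12.8]), -13.0)
tool-y 0.5082682526254216 0.6011315194953131 tool-x 0.4690129261983765 0.48197438661653497 expected centre [0.55298875 0.39851279 0.        ]
```

Request:
apply_moves --commands '[[[0.009, 0.01, -0.06, 0, 0, 0, -1], [0.009, 0.01, -0.16, 0, 0, 0, -1], [0.009, 0.01, -0.26, 0, 0, 0, -1], [0.009, 0.01, -0.35, 0, 0, 0, -1], [0.009, 0.01, -0.42, 0, 0, 0, -1], [0.009, 0.01, -0.47, 0, 0, 0, -1], [0.009, 0.01, -0.5, 0, 0, 0, -1], [0.009, 0.01, -0.52, 0, 0, 0, -1], [0.009, 0.01, -0.52, 0, 0, 0, -1], [0.009, 0.01, -0.52, 0, 0, 0, -1]]]'

```text
t: 28.35
tcp_pos: [0.6296, 0.2663, 0.0252]
eef_rot: [2.457, 1.957, 0.002]
contact_force: [0.3, 0.8, -3.6]
grip_width: 0.0661
finger_force: 40.0
```

```bash
python3 -c "
from h import *
go(.6285,.2645,.0158,-12.9)"
```

```text
t 28.35 tcp [0.6296 0.2663 0.0252] yaw -12.91 zaxis [ 0.001  0.    -1.   ] w 0.0661 F [ 0.3  0.8 -3.6] NEED [-0.004 -0.006 -0.031] az 0.0
```

Request:
apply_moves --commands '[[[-0.003, -0.005, -0.01, 0, 0, 0, -1], [-0.003, -0.005, -0.018, 0, 0, 0, -1], [-0.003, -0.005, -0.024, 0, 0, 0, -1], [-0.003, -0.005, -0.028, 0, 0, 0, -1], [-0.003, -0.005, -0.031, 0, 0, 0, -1], [-0.003, -0.005, -0.031, 0, 0, 0, -1]]]'

```text
t: 28.95
tcp_pos: [0.6283, 0.2649, 0.0159]
eef_rot: [-2.457, -1.957, -0.001]
contact_force: [-2.7, -0.1, 3.6]
grip_width: 0.0658
finger_force: 40.0
```

On the floor. Releasing and rising.

Request:
apply_moves --commands '[[[0, 0, 0, 0, 0, 0, 0.5], [0, 0, 0, 0, 0, 0, 0.7], [0, 0, 0, 0, 0, 0, 0.8], [0, 0, 0, 0, 0, 0, 0.8], [0, 0, 0.02, 0, 0, 0, 0.8], [0, 0, 0.06, 0, 0, 0, 0.8], [0, 0, 0.18, 0, 0, 0, 1], [0, 0, 0.34, 0, 0, 0, 1], [0, 0, 0.5, 0, 0, 0, 1], [0, 0, 0.62, 0, 0, 0, 1]]]'

```text
t: 29.95
tcp_pos: [0.6289, 0.2644, 0.2054]
eef_rot: [2.457, 1.956, 0.004]
contact_force: [0.3, -0.0, -0.1]
grip_width: 0.093
finger_force: 0.0
```

Request:
apply_moves --commands '[[[0, 0, 0.1, 0, 0, 0, 1], [0, 0, 0.1, 0, 0, 0, 1], [0, 0, 0.1, 0, 0, 0, 1]]]'

```text
t: 30.25
tcp_pos: [0.6283, 0.2648, 0.2325]
eef_rot: [-2.457, -1.958, -0.003]
contact_force: [-0.5, 1.2, 0.4]
grip_width: 0.0929
finger_force: 0.0
```

Run:
```python
from h import *
o=go(.4395,.008,.1,-13)
c=camera("wrist"); P=depthpts(c,o).reshape(-1,3)
q=P[(abs(P[:,2]-.045)<.005)&(np.hypot(P[:,0]-.628,P[:,1]-.265)<.1)]
print("trans",len(q),q.mean(0).round(4),rect(q))
c=camera("top"); save("pics/top2.png",c["image"]); P=depthpts(c).reshape(-1,3)
for z,ctr in ((.037,(.44,-.252)),(.035,(.641,-.018)),(.031,(.43,.249))):
    q=P[(abs(P[:,2]-z)<.004)&(np.hypot(P[:,0]-ctr[0],P[:,1]-ctr[1])<.1)]
    print(z,len(q),q.mean(0).round(4) if len(q) else "",rect(q) if len(q) else "")
```

```text
t 30.25 tcp [0.6283 0.2648 0.2325] yaw -12.9 zaxis [ 0.001  0.001 -1.   ] w 0.0929 F [-0.5  1.2  0.4] NEED [-0.629 -0.856 -0.442] az -0.002
trans 6006 [0.6294 0.2678 0.0456] (array([628.5, 264.4]), array([138.1,  66.1]), 77.2)
0.037 253 [ 0.4389 -0.2514  0.037 ] (array([ 438.6, -252.3]), array([56.6, 56.1]), -88.7)
0.035 417 [ 0.6414 -0.0186  0.035 ] (array([641.8, -18.5]), array([110.8,  47.8]), 69.5)
0.031 533 [0.429  0.2494 0.0309] (array([429. , 249.6]), array([91.2, 62. ]), -89.0)
```

View pics/top2.png

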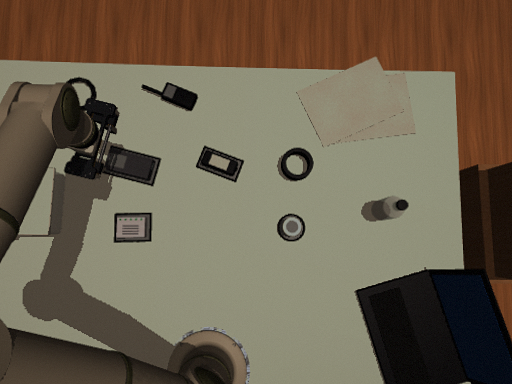

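The top view shows all four pieces in their trays: beacon (291,227), brick (220,163), switch (133,227) and transmitter (131,165). Tape (296,164) and bottle (396,207) haven't moved, and the gripper is clear.

```bash
python3 -c "
from rig import *
print(job_done())"
```

```text
the job is handed in; nothing more can be done
None
```

All four pieces are in their own trays, flat, let go and within about 2 mm of centre by camera; the tape roll and bottle were not moved, and the job is handed in at about 30 s of robot time (no verdict was returned).

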